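# Set the stirrer's switches

### The arm

A 6-joint arm with a two-finger parallel gripper is mounted at the origin on the work surface. World frame = base frame: x ahead of the robot, y to its left, z up, the work surface at z = 0. Lengths are in m, angles in degrees, forces in N, time in s.
With the tool pointing down it reaches from about 0.4 to 0.825 m from the base axis. Payload 7 kg.
Tool frame: the origin (TCP) lies at the very end of the fingers, on their centre line; the grasp point (between the pads) lies 19 mm behind it; z points along the fingers, y is the line along which they close (so a half turn about z gives the same grasp; the last joint's range is limited). The gripper opens to 88 mm and grips with 3 to 60 N. Pads are 19 mm wide; open, the fingers measure 130 mm over their backs; the gripper's body (78 mm by 193 mm) begins 47 mm behind the grasp point.
Start: joints at [16.507, 20.546, 0.682, 0, -70.136, -16.507], TCP at [0.675, -0, 0.227] pointing down, gripper open.
Joint ranges: [-176.03, 176.03], [-82.01, 121.73], [-58.28, 71.71], [-173.87, 95.51], [-174.79, -0.11], [-173.66, 173.66]. Speed limits (degrees/s): [136.94, 136.94, 172.46, 180, 180, 180].

### API

Orientations are given as [roll, pitch, yaw] about the fixed x, y, z axes, in that order (R = Rz(yaw) Ry(pitch) Rx(roll)).
In Python, from plant import ctrl gives the robot as it stands.
- The arm moves only by the tool carry_out, never from a script. Its argument "deltas" is a list that holds one entry, the list of rows, each a list of 5 numbers: the shift along the tool's x, y, z scaled (see below), then the turn about the tool's z scaled (see below), then the opening, from -1 (shut) to 1 (fully open). A call has 1 to 5 rows; each row is the pose to reach, as a shift and turn from the pose commanded when the call began, along the tool's axes at that moment, turning the shorter way round; what a row does not reach only later rows make up. The controller multiplies each number of a shift by 20 cm and each number of a turn by 2 pi rad. A row lasts 1/10 s, in which the tool goes at most 50 mm and 8.59 degrees, less where a joint would pass 70% of its speed; a pose out of reach is approached as far as the arm can. A call with a number of a shift or a turn outside -1 to 1 is refused whole. A call with a gripper value outside its range is refused whole. The fingers move at their own pace and stop on an object; the grip force is fixed at half the most. Time passes only in rows, so rows that repeat a pose let the fingers close. It gives the time, the measured TCP pose, the force, the opening and the grip force at its end, in the units of the state.
- ctrl.get_obs(): the state, without advancing time (a new reading comes with each control period).
- ctrl.snapshot(name): name is "scene" or "side" or "wrist"; returns a dict with "color" (400x640x3 uint8, red, green, blue), "camera_matrix" (3x3 intrinsics, pixels), "R" (3x3) and "t" (3): a world point X has camera coordinates R X + t. Camera axes: x right, y down, z forward; pixel columns grow to the right and rows downward; lengths in m; the calibration is good to about 2 mm. A picture is of the moment at which its call begins. There is no depth.
- ctrl.close_job(): hands the job in; it is judged then, once.
Trained networks look in a picture, given as the dict that the camera call returned (one of the last four; its "shot" number tells which), for a name from the list of things; names that differ only in an ending like _2 or _b are one class to them, and where a whole thing is asked for, a point or a joint stands for the part that bears it (a point fixed in the world has none). Each returns a list of dicts, best first, with "p" (0 to 1); they miss things now and then, are a little off and sometimes report something else, mostly with a low value. They report only what shows in the picture. A call takes as long as a camera call. They do not tell look-alikes from the thing itself.
- ctrl.search_frame(picture, name): "centre" ([column, row] in pixels, amid what is visible of it).
- ctrl.silhouettes(picture, name): "mask" (400x640 bool, what is visible of it) and "centre" ([column, row] in pixels, amid what is visible of it).
- ctrl.spot_point(picture, name): "centre" ([column, row] in pixels: a listed point, or the origin of a listed thing).
The state is a dict: "clock": time; "joint_pos": joint angles; "qvel": joint speeds; "tau": joint torques, N m; "tool_pos": TCP position; "orientation": TCP orientation; "force": force on the tool from outside, world axes, zero at the start; "moment": the same for the moment, N m; "opening": finger opening in m; "gripper_force": force on a finger pad.
Only numpy, scipy, OpenCV 4.12 (cv2) and the standard library are available. Lean on these libraries where they do the work, as an engineer would, in place of code of your own. Each camera call takes 0.05 s, during which the arm holds its last target. There are 200 camera calls.

### The job

Only the stirring place where the tall capped jar stands shall run. On the four-place stirrer, slide the switch in line with the jar fully on (away from you, towards the jar) and slide the switch that was left on back fully off, so that the other three are off; leave the jar standing where it is.

Things in the scene. Friction and masses are not known exactly. Their poses are not given: they have to be found in the camera images.
- stirrer: Flat white fixed four-place stirrer, 240 (x) by 270 (y) mm, flat top 45 mm above the bench. Origin: centre of its underside; x points away from the robot (from the switches to the places), y left, z up. Along the near edge, a row of four black slide switches at y = +90, +30, -30, -90 mm; in line behind each, at x = +55 mm, its round place (54 mm). A low dish and a low beaker stand on other places.
- switch_1 (a joint): Slide switch 1, leftmost seen from the robot, at y = +90 mm of the stirrer. Value in m: 0 off (near end), 0.022 fully on (far end, nearest the places). Upright black cap, 10 (x) by 14 (y) by 18 mm high, foot 1.5 mm and top 19.5 mm above the stirrer's top, centred at x = -0.086 m + value of the stirrer. About 2 N of friction; stays where left; a shut fingertip can push it.
- switch_2 (a joint): Slide switch 2, second from the left seen from the robot, at y = +30 mm of the stirrer. Value in m: 0 off (near end), 0.022 fully on (far end, nearest the places). Upright black cap, 10 (x) by 14 (y) by 18 mm high, foot 1.5 mm and top 19.5 mm above the stirrer's top, centred at x = -0.086 m + value of the stirrer. About 2 N of friction; stays where left; a shut fingertip can push it.
- switch_3 (a joint): Slide switch 3, third from the left seen from the robot, at y = -30 mm of the stirrer. Value in m: 0 off (near end), 0.022 fully on (far end, nearest the places). Upright black cap, 10 (x) by 14 (y) by 18 mm high, foot 1.5 mm and top 19.5 mm above the stirrer's top, centred at x = -0.086 m + value of the stirrer. About 2 N of friction; stays where left; a shut fingertip can push it.
- switch_4 (a joint): Slide switch 4, rightmost seen from the robot, at y = -90 mm of the stirrer. Value in m: 0 off (near end), 0.022 fully on (far end, nearest the places). Upright black cap, 10 (x) by 14 (y) by 18 mm high, foot 1.5 mm and top 19.5 mm above the stirrer's top, centred at x = -0.086 m + value of the stirrer. About 2 N of friction; stays where left; a shut fingertip can push it.
- jar_mid (a point): Centre (half-way up) of the tall capped jar, 40 mm in diameter and 60 mm tall, black screw cap, standing loose on one of the stirring places (within 5 mm of the place's centre); z points up its axis.
Not all that is in view belongs to the job. What is shaped like the part that bears jar_mid but green is not meant.

How it is judged (in metres and radians):
At the end, for the whole second after the job is handed in: The switch in line with the jar is on (joint above 16 mm of 22 mm), the other three are off (below 6 mm), and the jar stands upright (within 10 degrees) on its place (within 25 mm along x and 30 mm along y of the place's centre) (((y of jar_mid in the frame of stirrer between 0.06 and 0.12 m and value of joint switch_1 above 0.016 m and value of joint each of switch_2, switch_3, switch_4 below 0.006 m) or (y of jar_mid in the frame of stirrer between -0.06 and 0 m and value of joint each of switch_1, switch_2, switch_4 below 0.006 m and value of joint switch_3 above 0.016 m) or (y of jar_mid in the frame of stirrer between -0.12 and -0.06 m and value of joint each of switch_1, switch_2, switch_3 below 0.006 m and value of joint switch_4 above 0.016 m)) and x of jar_mid in the frame of stirrer between 0.03 and 0.08 m and z of jar_mid in the frame of stirrer above 0.065 m and angle between jar_mid's own z axis and vertical below 0.17 rad); the robot touches nothing.
It fails at once if the jar is knocked over or pushed more than 20 mm (distance of jar_mid from where it was at the start of the episode above 0.02 m or angle between jar_mid's own z axis and vertical above 0.5 rad).
It also fails if it takes over 32 s, if anything falls off the work surface, if the arm or the gripper's body presses on something with over 40 N, if the wrist force passes 120 N, or if a joint passes its speed limit or range.

## Working session

There is one attempt and no reset: what is moved stays moved. The work goes in short steps, Python scripts to look and compute and a tool call to move; the robot and the scene stay as the last step left them, time stands still between calls to the robot, and variables do not carry over. Pictures are saved under pics/ and viewed, at most 10 in all, crops included, and the job is handed in when it is done.

Besides the shell and the picture viewer there is one more tool, called after ">>>" as name(argument=value, ...), one argument or row to a line, values as JSON. carry_out: Moves the arm, as the interface text tells. Its arguments: {"type":"object","properties":{"deltas":{"type":"array"}},"required":["deltas"]}

```bash
mkdir -p pics
cat > h.py <<'E'
import numpy as np,cv2
from plant import ctrl
def ray(s,px,z):
    K=np.array(s["camera_matrix"]);R=np.array(s["R"]);t=np.array(s["t"])
    d=R.T@np.linalg.inv(K)@np.array([px[0],px[1],1.]);c=-R.T@t
    return c+d*(z-c[2])/d[2]
def proj(s,X):
    p=np.array(s["camera_matrix"])@(np.array(s["R"])@np.array(X)+np.array(s["t"]));return p[:2]/p[2]
def save(s,n): cv2.imwrite(f"pics/{n}.png",s["color"][:,:,::-1])
E
python3 - <<'E'
from h import *
o=ctrl.get_obs();print(o["tool_pos"],o["orientation"],o["clock"])
for n in ("scene","side"):
    s=ctrl.snapshot(n);save(s,n+"0");print(n,-np.array(s["R"]).T@s["t"])
    for k,z in (("stirrer",0),("switch_1",.055),("jar_mid",.075)):
        for d in ctrl.spot_point(s,k)[:5]: print(k,round(d["p"],2),np.round(d["centre"]),ray(s,d["centre"],z).round(4))
    for d in ctrl.search_frame(s,"switch_1")[:6]: print("sw",round(d["p"],2),np.round(d["centre"],1),ray(s,d["centre"],.055).round(4))
E
```

```text
[ 6.74508269e-01 -1.67326936e-05  2.25645089e-01] [ 1.79906425e+02 -8.16445828e-03 -9.00064840e+01] 0.0
scene [ 0.96033245 -0.22487555  0.65237755]
stirrer 0.76 [335. 203.] [0.6134 0.0772 0.    ]Traceback (most recent call last):
  File "<stdin>", line 6, in <module>
ValueError: it knows: jar_mid, stirrer
```

Run:
```python
from h import *
for n in ("scene","side"):
    s=ctrl.snapshot(n);save(s,n+"1");print(n,-np.array(s["R"]).T@s["t"])
    for k,z in (("stirrer",0),("jar_mid",.075)):
        for d in ctrl.spot_point(s,k)[:5]: print(k,round(d["p"],2),np.round(d["centre"]),ray(s,d["centre"],z).round(4))
    for d in ctrl.search_frame(s,"switch_1")[:8]: print("sw",round(d["p"],2),np.round(d["centre"],1),ray(s,d["centre"],.055).round(4))
```

```text
scene [ 0.96033245 -0.22487555  0.65237755]
stirrer 0.92 [338. 200.] [0.6092 0.0866 0.    ]
jar_mid 0.83 [222. 269.] [ 0.6408 -0.1789  0.075 ]
jar_mid 0.75 [298. 215.] [ 0.6325 -0.0234  0.075 ]
jar_mid 0.73 [288. 326.] [ 0.7802 -0.1491  0.075 ]
jar_mid 0.6 [256. 289.] [ 0.703  -0.1546  0.075 ]
sw 0.49 [272.5 167.5] [0.4995 0.0096 0.055 ]
sw 0.39 [305.4 156.9] [0.5174 0.0769 0.055 ]
side [ 0.31980757 -0.27579638  0.58214207]
stirrer 0.61 [309. 204.] [0.6115 0.083  0.    ]
jar_mid 0.87 [423. 249.] [ 0.6522 -0.1528  0.075 ]
jar_mid 0.87 [412. 290.] [ 0.5834 -0.1854  0.075 ]
jar_mid 0.81 [358. 204.] [ 0.6392 -0.0198  0.075 ]
jar_mid 0.77 [448. 219.] [ 0.7316 -0.144   0.075 ]
sw 0.63 [252.3 167.6] [0.5602 0.1921 0.055 ]
sw 0.63 [287.8 240. ] [0.5077 0.0137 0.055 ]
```

View pics/scene0.png

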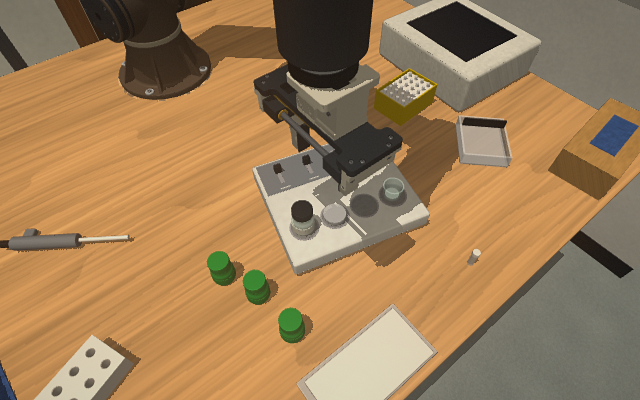

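View pics/side1.png

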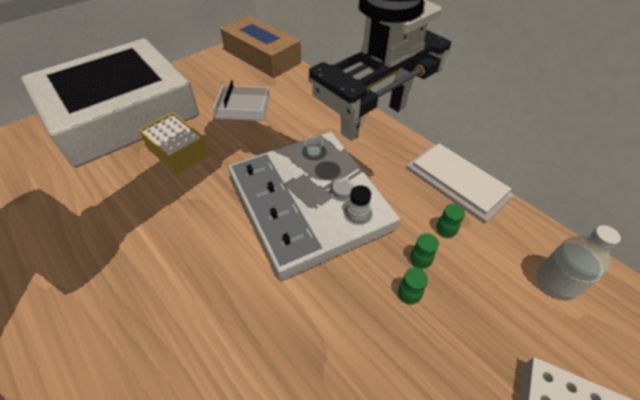

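The jar (scene 302,215; side 359,205) stands on the rightmost place, in line with switch 4. In the side view the caps are at (250,169), (270,186), (274,213) and (287,240), and the second looks on. Next I'll fit the stirrer pose.

```bash
cat >> h.py <<'E'
def W(p,q):
    x,y,a=p;c,s=np.cos(a),np.sin(a);q=np.atleast_2d(q)
    return np.c_[x+c*q[:,0]-s*q[:,1],y+s*q[:,0]+c*q[:,1],q[:,2]]
def box(c,d): return np.array([[c[0]+i*d[0]/2,c[1]+j*d[1]/2,c[2]+k*d[2]/2] for i in(-1,1) for j in(-1,1) for k in(-1,1)])
def hull(s,p,b): return cv2.convexHull(np.array([proj(s,X) for X in W(p,b)],np.float32))
E
python3 - <<'E'
from h import *
from scipy.optimize import minimize
B=box((0,0,.0225),(.24,.27,.045))
data=[]
for n in ("side","scene"):
    s=ctrl.snapshot(n);m=ctrl.silhouettes(s,"stirrer")[0]["mask"]
    data.append((s,m))
def hm(s,p):
    im=np.zeros((1600,2560),np.uint8);cv2.fillConvexPoly(im,(hull(s,p,B)*4+1.5).round().astype(np.int32),1)
    return cv2.resize(im.astype(np.float32),(640,400),interpolation=cv2.INTER_AREA)
def cost(p,k=(0,)):
    return sum(np.abs(hm(data[i][0],p)-data[i][1]).sum() for i in k)
for k in ((0,),):
    r=min((minimize(cost,(.61,.083,a),args=(k,),method="Nelder-Mead",options=dict(initial_simplex=[(.61,.083,a),(.62,.083,a),(.61,.093,a),(.61,.083,a+.1)])) for a in (-.2,0,.2,.4)),key=lambda r:r.fun)
    print(k,r.x,np.degrees(r.x[2]),r.fun)
p=r.x;np.save("p.npy",p)
for n,(s,m) in zip(("side","scene"),data):
    im=cv2.resize(s["color"][:,:,::-1][110:290,210:450],None,fx=3,fy=3,interpolation=cv2.INTER_CUBIC)
    T=lambda h:((h-[210,110])*3+1).round().astype(np.int32)
    cv2.polylines(im,[T(hull(s,p,box((0,0,.045),(.24,.27,0))))],1,(0,0,255))
    for y,v in((.09,0),(.03,.022),(-.03,0),(-.09,0)):
        cv2.polylines(im,[T(hull(s,p,box((-.086+v,y,.0555),(.01,.014,.018))))],1,(0,255,0))
        cv2.polylines(im,[T(np.array([proj(s,X) for X in W(p,[(.055+.027*np.cos(t),y+.027*np.sin(t),.045) for t in np.arange(0,6.3,.3)])])[:,None])],1,(255,0,0))
    cv2.imwrite(f"pics/{n}_fit.png",im)
E
```

```text
(0,) [ 0.61518751  0.08721236 -0.25541567] -14.634239706151552 1992.1875
```

View pics/side_fit.png

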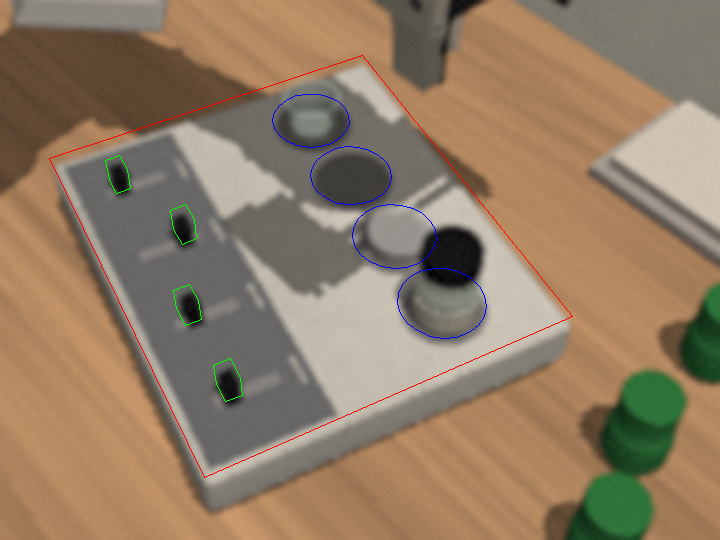

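View pics/scene_fit.png

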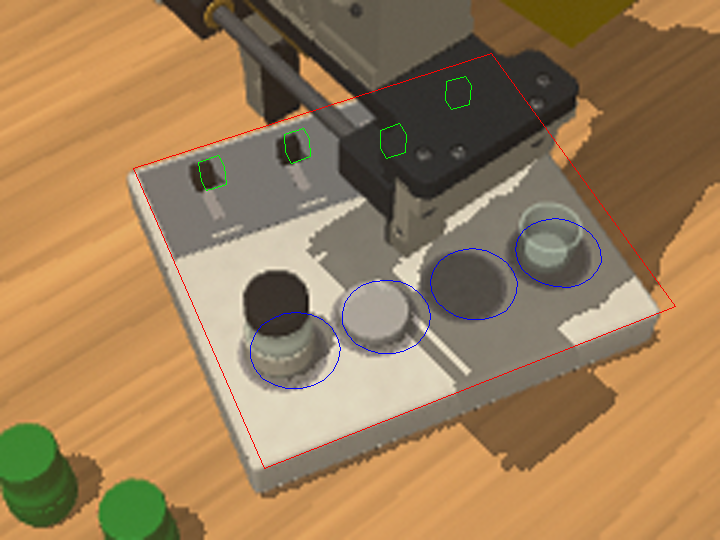

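Switch 2 is on and switches 1, 3 and 4 are off; the jar stands on place 4. The fit is a few mm off, so I'll refine it with features read from the two crops.

Run:
```python
from h import *
from scipy.optimize import least_squares
S={n:ctrl.snapshot(n) for n in("side","scene")}
c=lambda y,v=0:(-.086+v,y,.0555)
O=[("side",c(.09),119,176),("side",c(.03,.022),182,228),("side",c(-.03),189,307),("side",c(-.09),228,384),("side",(.055,.03,.045),350,180),
("scene",c(-.03),290,149),("scene",c(-.09),206,176),("scene",(.055,.03,.045),469,286)]
f=lambda p:np.concatenate([(proj(S[n],W(p,q)[0])-[210,110])*3+1-[u,v] for n,q,u,v in O])
for k in (slice(0,10),slice(10,16),slice(0,16)):
    r=least_squares(lambda p:f(p)[k],np.load("p.npy"));print(r.x,np.degrees(r.x[2]),r.fun.round(1))
p=r.x;np.save("p.npy",p)
print("sw2",W(p,c(.03,.022)),"sw4",W(p,c(-.09)))
```

```text
[ 0.61364288  0.08463684 -0.25733579] -14.744254873383182 [-1.1  1.   1.8 -0.6 -1.7  1.  -0.3  0.1  1.4 -2. ]
[ 0.61479464  0.08297754 -0.24694556] -14.14893846505327 [ 0.7 -0.5 -0.1  0.9 -0.6 -0.3]
[ 0.61385776  0.08409608 -0.25372488] -14.537365022613084 [-0.6  1.8  2.6  0.  -0.5  1.6  1.4  0.7  1.9 -1.9  1.9 -2.6  1.  -1.7
 -0.6 -1.7]
sw2 [[0.55943712 0.12920033 0.0555    ]] sw4 [[0.50802011 0.01856448 0.0555    ]]
```

>>> carry_out(
  deltas=[
    [[-0.603,0.41,0.575,0.0404,-1],[-0.603,0.41,0.575,0.0404,-1],[-0.603,0.41,0.575,0.0404,-1],[-0.603,0.41,0.575,0.0404,-1],[-0.603,0.41,0.575,0.0404,-1]],
  ],
)

```text
clock: 1.3
tool_pos: [0.5894, 0.1222, 0.1084]
orientation: [179.7, -0.2, -104.4]
force: [0.2, -0.8, 0.1]
opening: 0.0531
gripper_force: 0.0
```

>>> carry_out(
  deltas=[
    [[0,0,0,0,-1],[0,0,0,0,-1],[0,0,0,0,-1],[0,0,0,0,-1],[0,0,0,0,-1]],
  ],
)

```text
clock: 1.8
tool_pos: [0.5934, 0.1201, 0.1119]
orientation: [-180.0, 0.0, -104.6]
force: [-0.7, 0.0, 0.1]
opening: 0.013
gripper_force: 0.0
```

```bash
cat >> h.py <<'E'
def where():
    o=ctrl.get_obs();p=np.load("p.npy");c,s=np.cos(p[2]),np.sin(p[2]);d=np.array(o["tool_pos"])-[p[0],p[1],0]
    print("t",o["clock"],"stirrer xyz",np.round([c*d[0]+s*d[1],-s*d[0]+c*d[1],d[2]],4),"ori",np.round(o["orientation"],1),"F",np.round(o["force"],1),"open",o["opening"])
E
python3 - <<'E'
from h import *
where();s=ctrl.snapshot("side");im=cv2.resize(s["color"][:,:,::-1][90:290,210:450],None,fx=3,fy=3);cv2.imwrite("pics/a.png",im)
E
```

```text
t 1.8 stirrer xyz [-0.0288  0.0297  0.1119] ori [-180.     0.  -104.6] F [-0.7  0.   0.1] open 0.013042018484767036
```

View pics/a.png

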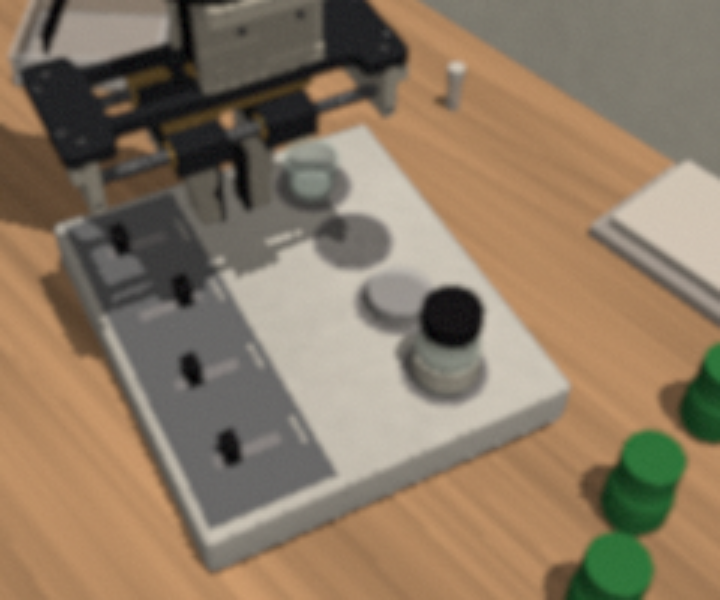

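The side view shows the fingers just beyond switch 2 at (245,190) with nothing below them. Descending now.

>>> carry_out(
  deltas=[
    [[0,0,0.1,0,-1],[0,0,0.2,0,-1],[0,0,0.29,0,-1],[0,0,0.29,0,-1],[0,0,0.29,0,-1]],
  ],
)

```text
clock: 2.35
tool_pos: [0.5931, 0.1204, 0.0538]
orientation: [180.0, -0.0, -104.5]
force: [0.8, 0.2, 0.8]
opening: 0.0005
gripper_force: 0.0
```

Run:
```python
from h import *
where()
```

```text
t 2.35 stirrer xyz [-0.0292  0.0299  0.0538] ori [ 180.    -0.  -104.5] F [0.8 0.2 0.8] open 0.0005281511793083177
```

>>> carry_out(
  deltas=[
    [[0,0.03,0,0,-1],[0,0.06,0,0,-1],[0,0.09,0,0,-1],[0,0.115,0,0,-1],[0,0.115,0,0,-1]],
  ],
)

```text
clock: 2.85
tool_pos: [0.5703, 0.1267, 0.0542]
orientation: [-180.0, 0.0, -104.5]
force: [0.4, -0.3, 1.7]
opening: 0.0001
gripper_force: 0.0
```

Run:
```python
from h import *
where();s=ctrl.snapshot("side");im=cv2.resize(s["color"][:,:,::-1][110:290,210:370],None,fx=3,fy=3);cv2.imwrite("pics/b.png",im)
```

```text
t 2.85 stirrer xyz [-0.0529  0.0303  0.0542] ori [-180.     0.  -104.5] F [ 0.4 -0.3  1.7] open 0.00011051797027513712
```

View pics/b.png

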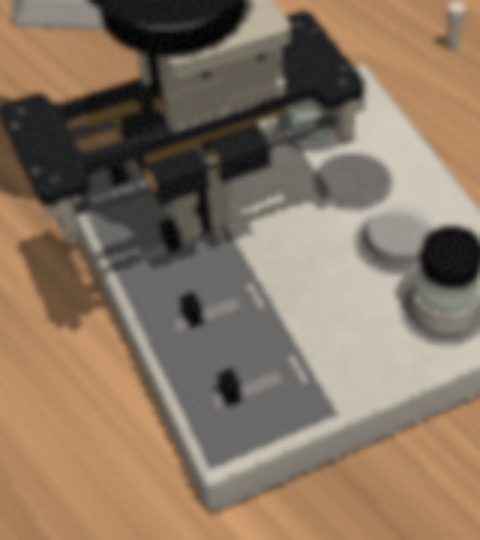

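The cap sits at about (171,235), only partly moved, so the fingertips are thinner than I assumed. Pushing further in small steps.

>>> carry_out(
  deltas=[
    [[0,0.025,0,0,-1],[0,0.05,0,0,-1],[0,0.05,0,0,-1]],
  ],
)

```text
clock: 3.2
tool_pos: [0.5605, 0.1291, 0.0536]
orientation: [180.0, 0.0, -104.5]
force: [0.4, -1.0, 0.2]
opening: 0.0006
gripper_force: 0.2
```

Run:
```python
from h import *
where();s=ctrl.snapshot("side");im=s["color"][:,:,::-1][150:260,230:330].copy()
p=np.load("p.npy");im=cv2.resize(im,None,fx=5,fy=5,interpolation=cv2.INTER_CUBIC)
for v,col in((0,(0,255,0)),(.006,(0,0,255))):
    h=hull(s,p,box((-.086+v,.03,.0555),(.01,.014,.018)));cv2.polylines(im,[((h-[230,150])*5+2).round().astype(np.int32)],1,col)
cv2.imwrite("pics/c.png",im)
```

```text
t 3.2 stirrer xyz [-0.0629  0.0302  0.0536] ori [ 180.     0.  -104.5] F [ 0.4 -1.   0.2] open 0.0006368912297936844
```

View pics/c.png

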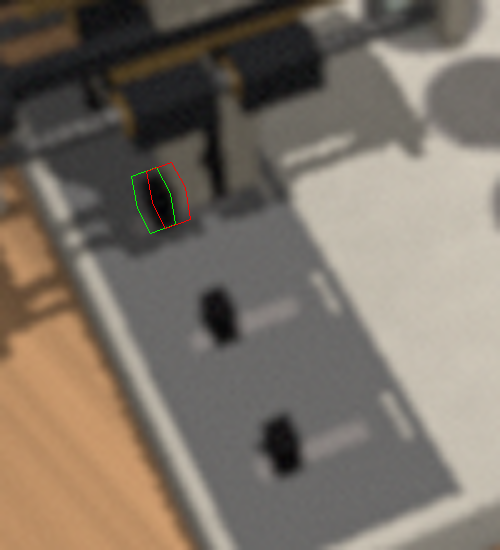

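The cap is about 3–4 mm from the off end. I'll push 3 mm more and then lift.

>>> carry_out(
  deltas=[
    [[0,0.016,0,0,-1],[0,0.016,0,0,-1],[0,0.016,0,0,-1]],
  ],
)

```text
clock: 3.55
tool_pos: [0.558, 0.1297, 0.0535]
orientation: [-180.0, -0.0, -104.5]
force: [2.8, -1.0, 0.2]
opening: 0.0003
gripper_force: 1.3
```

>>> carry_out(
  deltas=[
    [[0,-0.03,0,0,-1],[0,-0.03,-0.15,0,-1],[0,-0.03,-0.29,0,-1],[0,-0.03,-0.29,0,-1]],
  ],
)

```text
clock: 3.95
tool_pos: [0.5659, 0.129, 0.1152]
orientation: [-179.8, 0.2, -104.5]
force: [0.9, 0.2, 0.7]
opening: 0.0004
gripper_force: 0.0
```

Run:
```python
from h import *
where()
```

```text
t 3.95 stirrer xyz [-0.0577  0.0314  0.1152] ori [-179.8    0.2 -104.5] F [0.9 0.2 0.7] open 0.0003604545250109785
```

>>> carry_out(
  deltas=[
    [[0.6,0.31,0,0,-1],[0.6,0.31,0,0,-1],[0.6,0.31,0,0,-1],[0.6,0.31,0,0,-1],[0.6,0.31,0,0,-1]],
  ],
)

```text
clock: 4.45
tool_pos: [0.4733, 0.0271, 0.1117]
orientation: [-180.0, 0.0, -104.6]
force: [0.2, -0.0, -0.7]
opening: 0.0004
gripper_force: 0.0
```

Run:
```python
from h import *
where();s=ctrl.snapshot("side");im=s["color"][:,:,::-1][130:270,220:380].copy()
p=np.load("p.npy");im=cv2.resize(im,None,fx=5,fy=4.2,interpolation=cv2.INTER_CUBIC) if 0 else cv2.resize(im,None,fx=4,fy=4,interpolation=cv2.INTER_CUBIC)
for y in(.03,-.09):
    h=hull(s,p,box((-.086,y,.0555),(.01,.014,.018)));cv2.polylines(im,[((h-[220,130])*4+1.5).round().astype(np.int32)],1,(0,255,0))
cv2.imwrite("pics/d.png",im)
```

```text
t 4.45 stirrer xyz [-0.1217 -0.0905  0.1117] ori [-180.     0.  -104.6] F [ 0.2 -0.  -0.7] open 0.00041023389077074
```

View pics/d.png

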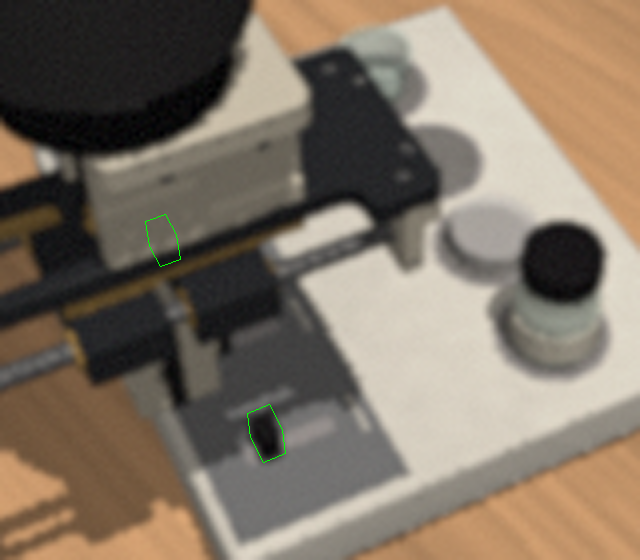

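The fingers are clear on the near side of switch 4, whose cap is in place at (267,433); the jar is well clear of the gripper. Descending and pushing.

>>> carry_out(
  deltas=[
    [[0,0,0.1,0,-1],[0,0,0.2,0,-1],[0,0,0.29,0,-1],[0,0,0.29,0,-1],[0,0,0.29,0,-1]],
  ],
)

```text
clock: 5.0
tool_pos: [0.4741, 0.028, 0.0534]
orientation: [180.0, -0.1, -104.5]
force: [0.1, 0.3, -0.7]
opening: 0.0004
gripper_force: 0.0
```

>>> carry_out(
  deltas=[
    [[0,-0.04,0,0,-1],[0,-0.08,0,0,-1],[0,-0.12,0,0,-1],[0,-0.16,0,0,-1],[0,-0.16,0,0,-1]],
  ],
)

```text
clock: 5.5
tool_pos: [0.5059, 0.0193, 0.0537]
orientation: [-180.0, 0.0, -104.6]
force: [-0.1, -0.8, -0.5]
opening: 0.0004
gripper_force: 0.0
```

>>> carry_out(
  deltas=[
    [[0,-0.012,0,0,-1],[0,-0.024,0,0,-1],[0,-0.024,0,0,-1]],
  ],
)

```text
clock: 5.8
tool_pos: [0.5081, 0.0182, 0.0534]
orientation: [179.9, -0.0, -104.6]
force: [-4.4, 1.9, 3.0]
opening: 0.0004
gripper_force: 2.6
```

Run:
```python
from h import *
where()
```

```text
t 5.8 stirrer xyz [-0.0858 -0.0903  0.0534] ori [ 179.9   -0.  -104.6] F [-4.4  1.9  3. ] open 0.0004246741404662387
```

>>> carry_out(
  deltas=[
    [[0,0.06,0,0,-1],[0,0.06,-0.2,0,-1],[0,0.06,-0.4,0,-1],[0,0.2,-0.6,0,-1],[0,0.4,-0.8,0,-1]],
  ],
)

```text
clock: 6.3
tool_pos: [0.436, 0.0373, 0.2105]
orientation: [-179.9, 0.0, -104.6]
force: [0.4, 0.6, 0.8]
opening: 0.0001
gripper_force: 0.0
```

>>> carry_out(
  deltas=[
    [[0.3,0,0,0,-1],[0.6,0,0,0,-1],[0.8,0,0,0,-1],[0.8,0,0,0,-1],[0.8,0,0,0,-1]],
  ],
)

```text
clock: 6.8
tool_pos: [0.3952, -0.1188, 0.209]
orientation: [-180.0, 0.0, -104.7]
force: [0.3, 0.1, 0.1]
opening: 0.0004
gripper_force: 0.0
```

Run:
```python
from h import *
where();p=np.load("p.npy");o=[]
for n,(a,b) in (("side",(130,220)),("scene",(110,240))):
    s=ctrl.snapshot(n);im=cv2.resize(s["color"][:,:,::-1][a:a+140,b:b+195],None,fx=4,fy=4,interpolation=cv2.INTER_CUBIC)[:, :780]
    for y,v in((.09,0),(.03,0),(-.03,0),(-.09,.022)):
        h=hull(s,p,box((-.086+v,y,.0555),(.01,.014,.018)));cv2.polylines(im,[((h-[b,a])*4+1.5).round().astype(np.int32)],1,(0,255,0))
    o.append(cv2.resize(im,None,fx=.53,fy=.53,interpolation=cv2.INTER_AREA) if n=="scene" else im)
    print([(round(d["p"],2),ray(s,d["centre"],.075).round(4)) for d in ctrl.spot_point(s,"jar_mid")])
cv2.imwrite("pics/e.png",o[0])
cv2.imwrite("pics/f.png",o[1])
```

```text
t 6.8 stirrer xyz [-0.1608 -0.2513  0.209 ] ori [-180.     0.  -104.7] F [0.3 0.1 0.1] open 0.00042422117694375556
[(0.82, array([ 0.7275, -0.1504,  0.075 ])), (0.68, array([ 0.5849, -0.1792,  0.075 ])), (0.59, array([ 0.6543, -0.1535,  0.075 ])), (0.58, array([ 0.6409, -0.0189,  0.075 ]))]
[(0.93, array([ 0.7837, -0.1505,  0.075 ])), (0.88, array([ 0.6367, -0.0235,  0.075 ])), (0.69, array([ 0.6405, -0.1795,  0.075 ])), (0.65, array([ 0.7022, -0.1506,  0.075 ]))]
```

View pics/e.png

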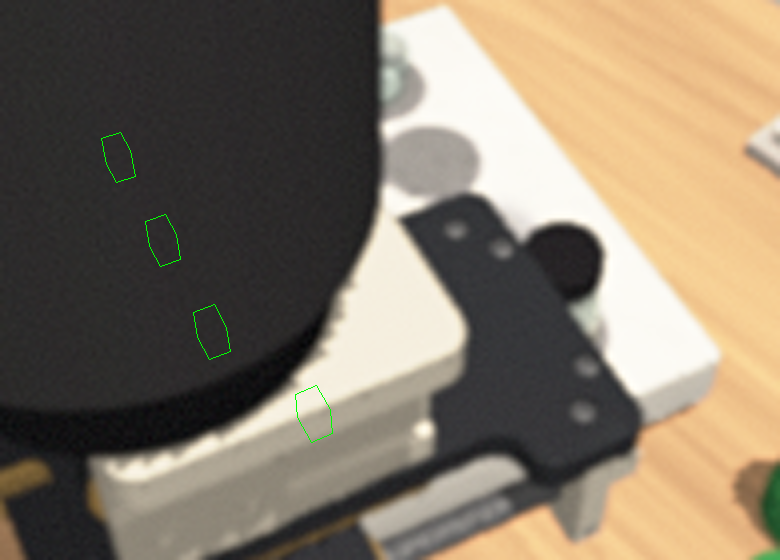

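View pics/f.png

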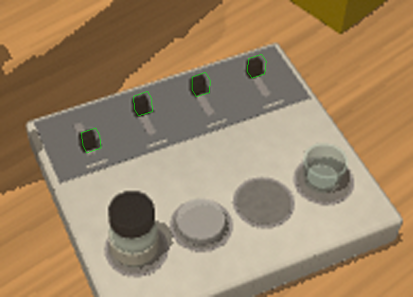

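The side view is blocked by the arm. The scene view is clear: all four caps match their outlines (1, 2 and 3 off, 4 fully on), and the jar stands on place 4, unmoved.

```bash
python3 -c "
from plant import ctrl
print(ctrl.close_job())"
```

```text
the job is handed in; nothing more can be done
None
```

Switch 4, in line with the jar, is fully on; switch 2, the one left on, is back off, and switches 1 and 3 were already off. The jar stands unmoved on its place. I handed the job in at about 7 s of robot time; no verdict was returned.

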